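Set flat bars to the same overhang for filing

TASK

Three flat steel bars lie side by side on the low metal riser; the middle one already sticks out over the riser's left edge. Without gripping or lifting anything, gently push the other two bars along with the fingertips until their ends stick out just as far as the middle bar's, all three ends level and the bars parallel, ready to be filed together. Do not shift the middle bar, and leave the nut and everything else alone.

Things in the scene. Friction and masses are not known exactly. Their poses are not given: they have to be found in the camera images.
- riser: fixed riser: bright steel plate, paler than the bars, 210 (x) x 320 (y) x 12 mm on two dark rails, top surface 50 mm above the bench. Origin at the centre of its footprint on the bench; its y axis points to the left edge (at y = +160 mm) over which the bars are slid; the bars lie along y in three lanes about 70 mm apart in x, middle lane at x = 0
- bar_mid: the pattern bar in the middle lane: grey steel flat bar, 42 wide x 229 long x 8 mm thick, already overhanging the riser's left edge by 30 to 55 mm; it must stay. Origin at the centre of its underside (on the riser's top); x across its width, y along its length towards the overhanging end, z up. It slides freely; about 0.6 kg
- bar_long: the longest bar, in either outer lane: grey steel flat bar, 42 wide x 235 long x 8 mm thick, starting with its end back from the edge. Origin at the centre of its underside (on the riser's top); x across its width, y along its length towards the overhanging end, z up. It slides freely; about 0.6 kg
- bar_short: the shortest bar, in the other outer lane: grey steel flat bar, 42 wide x 223 long x 8 mm thick, starting with its end back from the edge. Origin at the centre of its underside (on the riser's top); x across its width, y along its length towards the overhanging end, z up. It slides freely; about 0.6 kg
- bar_mid_end (a point): centre of the top edge of this bar's end on the overhang side; same axes as the bar
- bar_long_end (a point): centre of the top edge of this bar's end on the overhang side; same axes as the bar
- bar_short_end (a point): centre of the top edge of this bar's end on the overhang side; same axes as the bar
- nut: hex nut, 26x30x13 mm, lying on the riser behind the middle bar, between the tails of the other two; leave alone. Origin at the centre of its underside
- tape_measure: tape measure, 64x79x32 mm, on the bench beyond the riser; leave alone. Origin at the centre of its underside
- masking_tape: roll of masking tape, 92 mm across, 25 mm high, on the bench to the right of the riser; leave alone. Origin at the centre of its underside
- centre_punch: centre punch, 122 mm long, 21 mm thick, on the bench to the left of the riser; leave alone. Origin at the centre of its underside

How it is judged (in metres and radians):
At the end, for the whole second after the job is handed in: The overhanging ends of the longest and the shortest bar are each within 6 mm of level with the middle bar's end (measured along the middle bar), each bar within 0.12 rad of parallel to it, lying flat on the riser at rest; the middle bar is within 6 mm of where it started (y of bar_long_end in the frame of bar_mid_end between -0.006 and 0.006 m and angle between the y axis of each of bar_long, bar_short and the y axis of bar_mid, either way round below 0.12 rad and height (world z) of bar_long between 0.045 and 0.056 m and linear speed of each of bar_long, bar_short below 0.01 m/s and y of bar_short_end in the frame of bar_mid_end between -0.006 and 0.006 m and height (world z) of bar_short between 0.045 and 0.056 m and distance of bar_mid from where it was at the start of the episode below 0.006 m); the robot touches nothing.
It fails at once if a bar is lifted (more than 10 mm) or tipped or falls off the riser (height (world z) of any of bar_mid, bar_long, bar_short above 0.06 m or height (world z) of any of bar_mid, bar_long, bar_short below 0.04 m or angle between any of bar_mid, bar_long, bar_short's own z axis and vertical above 0.12 rad).
It fails at once if a bar is gripped or pushed hard (more than 40 N) (contact force between the fingers and bar_mid above 40 N or contact force between the fingers and bar_long above 40 N or contact force between the fingers and bar_short above 40 N).
It fails at once if the middle bar is shifted by more than 6 mm (distance of bar_mid from where it was at the start of the episode above 0.006 m).
It fails at once if the nut or another bystander is moved by more than 15 mm (distance of any of nut, tape_measure, masking_tape, centre_punch from where it was at the start of the episode above 0.015 m).
It also fails if it takes over 51 s, if anything falls off the work surface, if the arm or the gripper's body presses on something with over 40 N, if the wrist force passes 120 N, or if a joint passes its speed limit or range.

ROBOT

A 6-joint arm with a two-finger parallel gripper is mounted at the origin on a cart in front of the work surface, level with it; the furniture and walls round the work are solid. World frame = base frame: x ahead of the robot, y to its left, z up, the work surface at z = 0. Lengths are in m, angles in degrees, forces in N, time in s.
With the tool pointing down it reaches from about 0.3 to 0.75 m from the base axis. Payload 8.5 kg.
Tool frame: the origin (TCP) lies between the finger pads; the fingertips stand 22 mm ahead of it and the grasp point (between the pads) lies 3 mm ahead of it (env.nose_length is the distance from the TCP to the fingertips, in m); z points along the fingers, x is the direction in which the jaws open and shut, and the axes are right-handed (so a half turn about z gives the same grasp; the last joint's range is limited). The gripper opens to 85 mm and grips with 20 to 120 N. Pads are 22 mm wide; open, the fingers measure 114 mm over their backs; the gripper's body (76 mm by 85 mm) begins 54 mm behind the grasp point. The pads swing forward as they close: fully open they stand 13 mm farther back than shut.
Start: joints at [60.258, 21.807, 74.336, -0, 83.858, -12.336], TCP at [0.165, 0.525, 0.253] pointing down, gripper open.
Joint ranges: [-178.18, 178.18], [-50.72, 133.34], [12.68, 142.11], [-81.47, 261.47], [9.98, 163.14], [-165.26, 165.26]. Speed limits (degrees/s): [136.94, 136.94, 180, 180, 180, 180].

INTERFACE

Orientations are given as a 3x3 rotation matrix whose columns are the frame's x, y, z axes.
In Python, from rig import env gives the robot as it stands.
- The arm moves only by the tool arm_command, never from a script. Its argument "steps" is a list of rows, each an object with "delta_pos": the shift along the world's x, y, z in mm, a list of three; "dr": the turn, a rotation vector about the world's x, y, z in degrees, a list of three. In form: [{"delta_pos": [dx, dy, dz], "dr": [wx, wy, wz]}, ...]. A call has 1 to 20 rows; each row shifts and turns the commanded pose from where the row before left it; what a row does not reach is not made up. A row lasts 1/10 s, in which the tool goes at most 50 mm and 8.59 degrees, less where a joint would pass 70% of its speed; a pose out of reach is approached as far as the arm can. A call with a gripper value outside its range is refused whole. "grip" is the opening, from 0 (shut) to 1 (fully open), set as the call begins (left out, the last holds). The fingers move at their own pace and stop on an object; "squeeze" is the grip in N (left out, the last holds). Time passes only in rows, so rows that do not move let the fingers close. It gives the time, the measured TCP pose, the force and the opening at its end, in the units of the state.
- env.observe(): the state, without advancing time (a new reading comes with each control period).
- env.get_image(name): name is "scene" or "top" or "wrist"; returns the picture (480x640x3 uint8, blue, green, red); there is no depth.
- env.get_calibration(name): a dict with "fx", "fy", "cx", "cy" (pixels), "view" (4x4, takes a point from world to camera coordinates). Camera axes: x right, y up, looking along -z (the intrinsics and any distortion apply to the point x, -y, -z); pixel columns grow to the right and rows downward; lengths in m; the calibration is good to about 2 mm. A picture is of the moment at which its call begins: read the wrist's pose just before it. get_calibration takes no time and is no camera call; for the wrist camera it gives the pose at the moment of the call.
- env.close_job(): hands the job in, once; it reports no verdict.
The state is a dict: "time_s": time; "q": joint angles; "qvel": joint speeds; "joint_efforts": joint torques, N m; "position": TCP position; "tool_rot": TCP orientation; "ft_force": force on the tool from outside, world axes, zero at the start; "wrist_torque": the same for the moment, N m; "grip_width": finger opening in m.
Only numpy, scipy, OpenCV 4.12 (cv2) and the standard library are available. Lean on these libraries where they do the work, as an engineer would, in place of code of your own. Each camera call takes 0.05 s, during which the arm holds its last target. There are 200 camera calls.

## Working session

There is one attempt and no reset: what is moved stays moved. The work goes in short steps, Python scripts to look and compute and a tool call to move; the robot and the scene stay as the last step left them, time stands still between calls to the robot, and variables do not carry over. Pictures are saved under pics/ and viewed, about 8 in all and at most 12, crops included, and the job is handed in when it is done.

Besides the shell and the picture viewer there is one more tool, called after "Emit:" in YAML: its name, and indented under it one key for each argument. arm_command: Moves the arm, as the interface text tells. Its arguments: {"type":"object","properties":{"steps":{"type":"array"},"grip":{"type":"number"},"squeeze":{"type":"number"}},"required":["steps"]}

```bash
mkdir -p pics
python3 - <<'E'
from rig import env
import cv2,numpy as np
s=env.observe();print(s['time_s'],s['position'],s['ft_force'],s['grip_width'])
for n in("top","scene"):
    cv2.imwrite(f"pics/{n}0.png",env.get_image(n)); c=env.get_calibration(n);print(n,{k:np.round(v,3) if k!='view' else np.round(v,3).tolist() for k,v in c.items()})
E
```

```text
0.0 [0.16441133 0.52457925 0.25270686] [-0.27822988  0.01086398  0.52035207] 0.08529696991969087
top {'fx': np.float64(475.699), 'fy': np.float64(475.699), 'cx': np.float64(318.419), 'cy': np.float64(237.578), 'view': [[0.007, -1.0, -0.013, 0.042], [0.988, 0.005, 0.152, -0.6], [-0.152, -0.014, 0.988, -1.385], [0.0, 0.0, 0.0, 1.0]]}
scene {'fx': np.float64(464.785), 'fy': np.float64(464.785), 'cx': np.float64(316.537), 'cy': np.float64(241.05), 'view': [[-0.823, -0.568, 0.018, 0.523], [0.451, -0.633, 0.63, -0.305], [-0.346, 0.526, 0.777, -1.099], [0.0, 0.0, 0.0, 1.0]]}
```

View pics/top0.png

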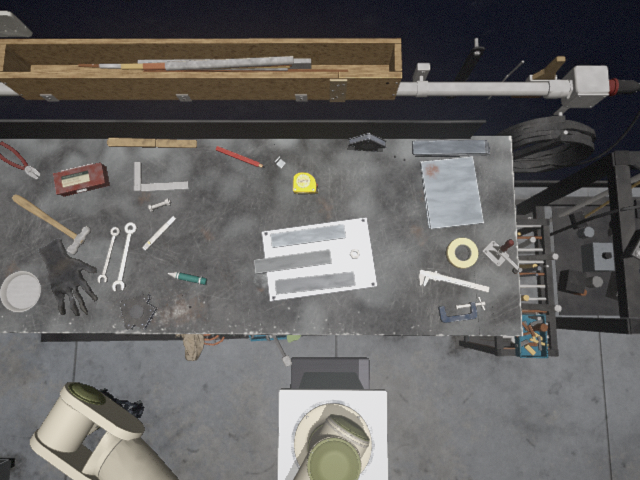

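View pics/scene0.png

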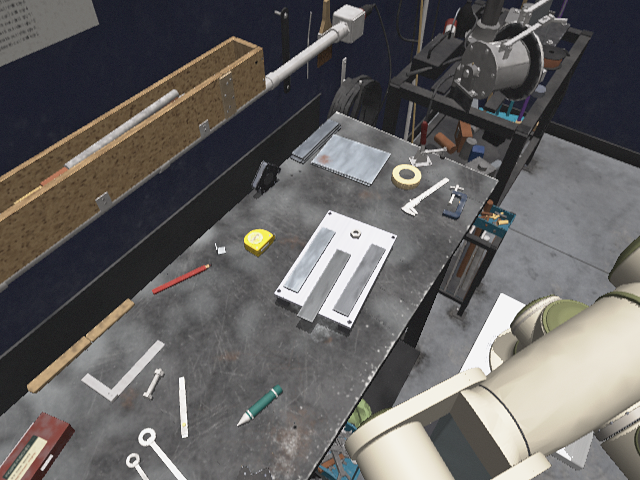

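The top view shows the riser at about cols 262–375, rows 219–300. The middle bar's end is at about (254,267), the far bar's left end at (271,242), and the near bar's at (275,287). The nut is at (354,254).

```bash
cat > h.py <<'E'
from rig import env
import numpy as np,cv2
def world(n,uv,z,c=None):
    c=c or env.get_calibration(n);V=np.array(c['view']);R=V[:3,:3];o=-R.T@V[:3,3]
    uv=np.atleast_2d(uv).astype(float)
    d=np.c_[(uv[:,0]-c['cx'])/c['fx'],-(uv[:,1]-c['cy'])/c['fy'],-np.ones(len(uv))]@R
    return o+d*((z-o[2])/d[:,2])[:,None]
def proj(c,P):
    V=np.array(c['view']);p=np.atleast_2d(P)@V[:3,:3].T+V[:3,3]
    return np.c_[c['cx']+c['fx']*p[:,0]/-p[:,2],c['cy']-c['fy']*p[:,1]/-p[:,2]]
E
python3 - <<'E'
from h import *
print('riser',world('top',[(262,233),(367,219),(375,287),(272,300)],.05).round(3))
print('bars',world('top',[(271,242),(345,231),(254,267),(330,256),(275,287),(355,277)],.058).round(3))
print('nut',world('top',[(354,254)],.06).round(3))
c=env.get_calibration('wrist');V=np.array(c['view']);print(c,'cam',-V[:3,:3].T@V[:3,3]);print(env.observe()['tool_rot'])
E
```

```text
riser [[ 0.612  0.215  0.05 ]
 [ 0.656 -0.101  0.05 ]
 [ 0.452 -0.123  0.05 ]
 [ 0.412  0.181  0.05 ]]
bars [[ 0.583  0.186  0.058]
 [ 0.618 -0.034  0.058]
 [ 0.508  0.235  0.058]
 [ 0.542  0.01   0.058]
 [ 0.45   0.172  0.058]
 [ 0.481 -0.063  0.058]]
nut [[ 0.549 -0.061  0.06 ]]
{'fx': 405.66753250195546, 'fy': 405.66753250195546, 'cx': 322.02489921232467, 'cy': 236.23132218290326, 'view': array([[ 0.29983314,  0.95398888, -0.00230308, -0.54955707],
       [-0.91784126,  0.28781219, -0.27337075,  0.03496974],
       [-0.2601298 ,  0.08407947,  0.96190599, -0.37981269],
       [ 0.        ,  0.        ,  0.        ,  1.        ]])} cam [0.09807149 0.54614107 0.37363813]
[[ 2.99176427e-01  9.54197593e-01 -6.46838989e-04]
 [ 9.54196948e-01 -2.99177000e-01 -1.14373874e-03]
 [-1.28487210e-03 -2.75032119e-04 -9.99999137e-01]]
```

Emit:
arm_command:
  steps:
    - {"delta_pos":[26,-31,3.4],"dr":[0,0,-4.6]}
    - {"delta_pos":[26,-31,3.4],"dr":[0,0,-4.6]}
    - {"delta_pos":[26,-31,3.4],"dr":[0,0,-4.6]}
    - {"delta_pos":[26,-31,3.4],"dr":[0,0,-4.6]}
    - {"delta_pos":[26,-31,3.4],"dr":[0,0,-4.6]}
    - {"delta_pos":[26,-31,3.4],"dr":[0,0,-4.6]}
    - {"delta_pos":[26,-31,3.4],"dr":[0,0,-4.6]}
    - {"delta_pos":[26,-31,3.4],"dr":[0,0,-4.6]}
    - {"delta_pos":[26,-31,3.4],"dr":[0,0,-4.6]}
    - {"delta_pos":[26,-31,3.4],"dr":[0,0,-4.6]}
    - {"delta_pos":[26,-31,3.4],"dr":[0,0,-4.6]}
    - {"delta_pos":[26,-31,3.4],"dr":[0,0,-4.6]}
    - {"delta_pos":[26,-31,3.4],"dr":[0,0,-4.6]}
    - {"delta_pos":[26,-31,3.4],"dr":[0,0,-4.2]}
    - {"delta_pos":[0,0,0],"dr":[0,0,0]}
    - {"delta_pos":[0,0,0],"dr":[0,0,0]}
    - {"delta_pos":[0,0,0],"dr":[0,0,0]}
  grip: 0

```text
time_s: 1.8
position: [0.528, 0.0914, 0.3008]
tool_rot: [[0.989, 0.151, -0.001], [0.151, -0.989, 0.0], [-0.001, -0.0, -1.0]]
ft_force: [-0.2, -0.1, 0.1]
grip_width: -0.0
```

Run:
```python
from h import *
import pickle
s=env.observe();c=env.get_calibration('wrist');im=env.get_image('wrist')
pickle.dump((s,c,im),open('w1.pkl','wb'));cv2.imwrite('pics/w1.png',im)
print(s['time_s'],s['position'],s['tool_rot'][:,0],s['grip_width'],s['ft_force'],env.nose_length,c.keys())
```

```text
1.8 [0.52795021 0.09143811 0.30075154] [ 9.88601593e-01  1.50553844e-01 -6.56597280e-04] -3.768616911940044e-05 [-0.23204373 -0.09962231  0.05651334] 0.022 dict_keys(['fx', 'fy', 'cx', 'cy', 'view'])
```

View pics/w1.png

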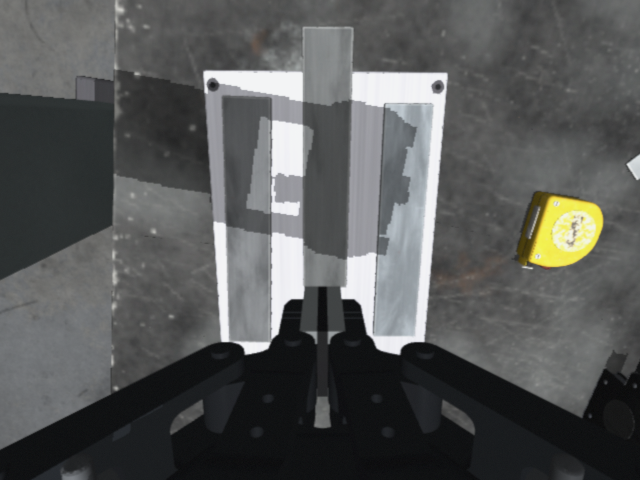

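The wrist view shows the mid bar's end at row ~28 (cols 303–353). The near bar's end is at row ~97 (222–270) with its tail at row ~341, and the far bar's end is at row ~103 (386–434) with its tail at row ~335.

```bash
cat >> h.py <<'E'
def edge(im,u0,u1,v0,v1,sign=0):
    "sub-pixel row of the strongest horizontal edge, left and right part of the columns"
    g=cv2.GaussianBlur(cv2.cvtColor(im,cv2.COLOR_BGR2GRAY),(3,3),0).astype(float);out=[]
    for a,b in((u0,(u0+u1)//2),((u0+u1)//2,u1)):
        d=np.diff(np.median(g[v0:v1,a:b],1));w=np.abs(d)
        k=int(w.argmax());q=slice(max(k-2,0),k+3);i=np.arange(len(d))[q]
        out.append(((a+b)/2-.5,v0+.5+(w[q]*i).sum()/w[q].sum()))
    return np.array(out)
E
python3 - <<'E'
from h import *
import pickle
s,c,im=pickle.load(open('w1.pkl','rb'))
u=np.array([-.1506,.9886,0]);x=np.array([.9886,.1506,0])
for n,b in dict(mid=(307,350,18,40),near=(226,267,88,108),far=(390,430,92,114),neart=(232,268,330,347),fart=(377,413,325,342)).items():
    e=edge(im,*b);P=world('wrist',e,.058,c);m=P.mean(0)
    print(n,e.round(1).tolist(),m.round(4),'along',(m@u).round(4),'lat',(m@x).round(4),'tilt',((P[1]-P[0])@u/((P[1]-P[0])@x)).round(3))
print('nut?',)
E
```

```text
mid [[317.0, 26.3], [338.5, 26.3]] [0.5105 0.2341 0.058 ] along 0.1545 lat 0.54 tilt -0.001
near [[235.5, 95.6], [256.0, 91.5]] [0.4498 0.1727 0.058 ] along 0.103 lat 0.4706 tilt 0.184
far [[399.5, 102.2], [419.5, 102.6]] [0.5884 0.1865 0.058 ] along 0.0957 lat 0.6098 tilt -0.017
neart [[240.5, 344.8], [258.5, 341.5]] [ 0.477  -0.0637  0.058 ] along -0.1348 lat 0.462 tilt 0.202
fart [[385.5, 335.6], [403.5, 335.6]] [ 0.6198 -0.0333  0.058 ] along -0.1263 lat 0.6077 tilt -0.002
nut?
```

Emit:
arm_command:
  steps:
    - {"delta_pos":[12.2,-19.1,-22.6],"dr":[0,0,0]}
    - {"delta_pos":[12.2,-19.1,-22.6],"dr":[0,0,0]}
    - {"delta_pos":[12.2,-19.1,-22.6],"dr":[0,0,0]}
    - {"delta_pos":[12.2,-19.1,-22.6],"dr":[0,0,0]}
    - {"delta_pos":[12.2,-19.1,-22.6],"dr":[0,0,0]}
    - {"delta_pos":[12.2,-19.1,-22.6],"dr":[0,0,0]}
    - {"delta_pos":[12.2,-19.1,-22.6],"dr":[0,0,0]}
    - {"delta_pos":[12.2,-19.1,-22.6],"dr":[0,0,0]}
    - {"delta_pos":[0,0,-15],"dr":[0,0,0]}
    - {"delta_pos":[0,0,-15],"dr":[0,0,0]}
    - {"delta_pos":[0,0,-8],"dr":[0,0,0]}
    - {"delta_pos":[0,0,-7],"dr":[0,0,0]}
    - {"delta_pos":[0,0,0],"dr":[0,0,0]}
    - {"delta_pos":[0,0,0],"dr":[0,0,0]}

```text
time_s: 3.25
position: [0.6263, -0.0618, 0.0758]
tool_rot: [[0.989, 0.15, 0.001], [0.15, -0.989, -0.0], [0.001, 0.0, -1.0]]
ft_force: [-0.4, 0.1, 0.0]
grip_width: 0.0002
```

Run:
```python
from h import *
s,c,im=env.observe(),env.get_calibration('wrist'),env.get_image('wrist');cv2.imwrite('pics/w2.png',im)
p=s['position'];u=np.array([-.1506,.9886,0]);x=np.array([.9886,.1506,0])
print(s['time_s'],p.round(4),'along',(p@u).round(4),'lat',(p@x).round(4),s['ft_force'].round(2))
```

```text
3.25 [ 0.6263 -0.0618  0.0758] along -0.1554 lat 0.6099 [-0.43  0.09  0.02]
```

View pics/w2.png

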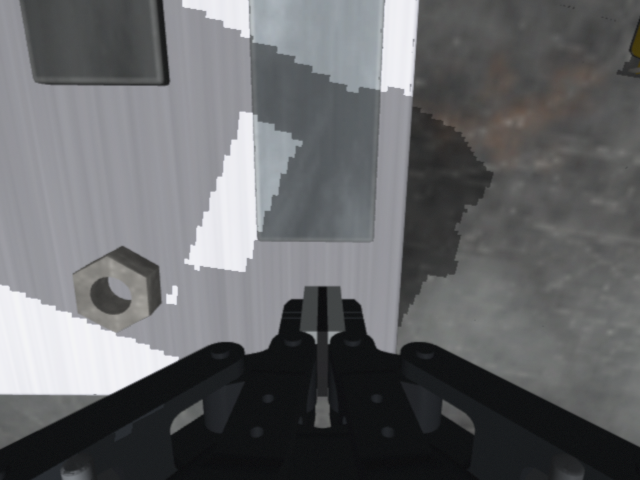

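Emit:
arm_command:
  steps:
    - {"delta_pos":[-2,-0.3,-1.3],"dr":[0,0,0]}
    - {"delta_pos":[-0.6,4,0],"dr":[0,0,0]}
    - {"delta_pos":[-0.6,4,0],"dr":[0,0,0]}
    - {"delta_pos":[-0.6,4,0],"dr":[0,0,0]}
    - {"delta_pos":[-0.3,2,0],"dr":[0,0,0]}
    - {"delta_pos":[-0.3,2,0],"dr":[0,0,0]}
    - {"delta_pos":[-0.3,2,0],"dr":[0,0,0]}
    - {"delta_pos":[-0.3,2,0],"dr":[0,0,0]}
    - {"delta_pos":[-0.3,2,0],"dr":[0,0,0]}
    - {"delta_pos":[-0.6,4,0],"dr":[0,0,0]}
    - {"delta_pos":[-0.6,4,0],"dr":[0,0,0]}
    - {"delta_pos":[-0.6,4,0],"dr":[0,0,0]}
    - {"delta_pos":[-0.6,4,0],"dr":[0,0,0]}
    - {"delta_pos":[-0.6,4,0],"dr":[0,0,0]}
    - {"delta_pos":[-0.6,4,0],"dr":[0,0,0]}
    - {"delta_pos":[-0.6,4,0],"dr":[0,0,0]}
    - {"delta_pos":[-0.6,4,0],"dr":[0,0,0]}
    - {"delta_pos":[-0.3,2,0],"dr":[0,0,0]}
    - {"delta_pos":[0,0,0],"dr":[0,0,0]}

```text
time_s: 5.2
position: [0.6156, -0.0057, 0.0738]
tool_rot: [[0.989, 0.15, -0.0], [0.15, -0.989, 0.001], [-0.0, -0.001, -1.0]]
ft_force: [0.3, -0.1, 1.0]
grip_width: 0.0
```

Run:
```python
from h import *
import pickle
s,c,im=env.observe(),env.get_calibration('wrist'),env.get_image('wrist');cv2.imwrite('pics/w3.png',im)
pickle.dump((s,c,im),open('w3.pkl','wb'))
p=s['position'];u=np.array([-.1506,.9886,0]);x=np.array([.9886,.1506,0])
print(s['time_s'],p.round(4),'along',(p@u).round(4),'lat',(p@x).round(4),s['ft_force'].round(2))
```

```text
5.2 [ 0.6156 -0.0057  0.0738] along -0.0984 lat 0.6077 [ 0.32 -0.1   0.98]
```

View pics/w3.png

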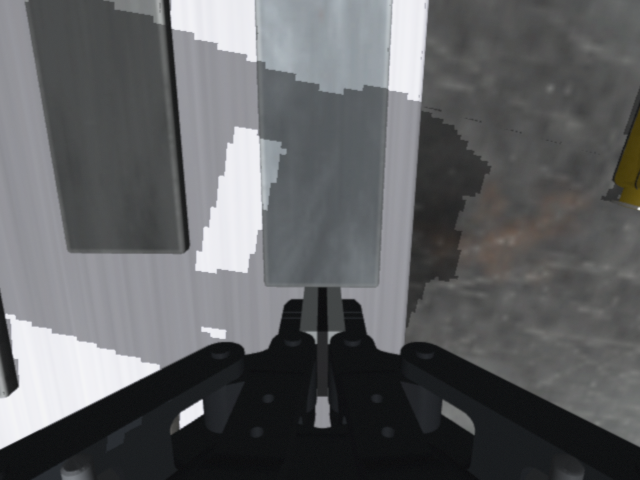

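The far bar's tail is now at row ~286 against the fingers, centred at about col 321. The mid bar's tail is at row ~250.

Run:
```python
from h import *
import pickle
s,c,im=pickle.load(open('w3.pkl','rb'))
u=np.array([-.1506,.9886,0]);x=np.array([.9886,.1506,0])
for n,b in dict(mid=(80,175,238,262),far=(272,298,275,297),far2=(346,372,275,297)).items():
    e=edge(im,*b);P=world('wrist',e,.058,c);m=P.mean(0)
    print(n,e.round(1).tolist(),m.round(4),'along',(m@u).round(4),'lat',(m@x).round(4))
g=cv2.cvtColor(im,cv2.COLOR_BGR2GRAY);print(g[240:262,100:150].mean(1).round().astype(int),g[276:298,275:295].mean(1).round().astype(int))
```

```text
mid [[103.0, 252.7], [150.5, 253.2]] [0.5432 0.0085 0.058 ] along -0.0734 lat 0.5383
far [[278.0, 286.8], [291.0, 286.7]] [0.6001 0.004  0.058 ] along -0.0864 lat 0.5939
far2 [[352.0, 287.4], [365.0, 287.5]] [0.6267 0.0078 0.058 ] along -0.0867 lat 0.6208
[ 72  72  72  72  72  72  72  73  75  82  89  94  98 116 146 149 149 149
 149 149 149 149] [101 101 101 101 101 101 103 107 111 110 114 134 147 148 148 148 148 148
 148 148 148 148]
```

Emit:
arm_command:
  steps:
    - {"delta_pos":[-0.3,2,0.3],"dr":[0,0,0]}
    - {"delta_pos":[-0.6,4,0],"dr":[0,0,0]}
    - {"delta_pos":[-0.6,4,0],"dr":[0,0,0]}
    - {"delta_pos":[-0.6,4,0],"dr":[0,0,0]}
    - {"delta_pos":[-0.3,2,0],"dr":[0,0,0]}
    - {"delta_pos":[-0.3,2,0],"dr":[0,0,0]}
    - {"delta_pos":[0,0,0],"dr":[0,0,0]}
    - {"delta_pos":[0,0,0],"dr":[0,0,0]}

```text
time_s: 6.05
position: [0.613, 0.0121, 0.0743]
tool_rot: [[0.989, 0.149, 0.0], [0.149, -0.989, 0.001], [0.0, -0.001, -1.0]]
ft_force: [0.1, 0.4, -0.4]
grip_width: 0.0002
```

Run:
```python
from h import *
s,c,im=env.observe(),env.get_calibration('wrist'),env.get_image('wrist');cv2.imwrite('pics/w4.png',im)
p=s['position'];u=np.array([-.1506,.9886,0]);x=np.array([.9886,.1506,0])
print(s['time_s'],p.round(4),'along',(p@u).round(4),'lat',(p@x).round(4),s['ft_force'].round(2))
k=int(round(proj(c,[.5432,.0085,.058])[0,1]));print(k)
for n,b in dict(mid=(80,170,k-12,k+12),far=(272,298,275,297),far2=(346,372,275,297)).items():
    e=edge(im,*b);P=world('wrist',e,.058,c);m=P.mean(0)
    print(n,e.round(1).tolist(),'along',(m@u).round(4),'lat',(m@x).round(4))
```

```text
6.05 [0.613  0.0121 0.0743] along -0.0804 lat 0.6079 [ 0.14  0.36 -0.39]
299
mid [[102.0, 298.5], [147.0, 299.0]] along -0.0733 lat 0.535
far [[278.0, 286.2], [291.0, 286.1]] along -0.0684 lat 0.594
far2 [[352.0, 286.4], [365.0, 286.5]] along -0.0686 lat 0.6209
```

Emit:
arm_command:
  steps:
    - {"delta_pos":[0.6,-4,0],"dr":[0,0,0]}
    - {"delta_pos":[1.2,-8,0],"dr":[0,0,0]}
    - {"delta_pos":[0,0,20],"dr":[0,0,0]}
    - {"delta_pos":[0,0,40],"dr":[0,0,0]}
    - {"delta_pos":[-16.4,-11.4,0],"dr":[0,0,0]}
    - {"delta_pos":[-16.4,-11.4,0],"dr":[0,0,0]}
    - {"delta_pos":[-16.4,-11.4,0],"dr":[0,0,0]}
    - {"delta_pos":[-16.4,-11.4,0],"dr":[0,0,0]}
    - {"delta_pos":[-16.4,-11.4,0],"dr":[0,0,0]}
    - {"delta_pos":[-16.4,-11.4,0],"dr":[0,0,0]}
    - {"delta_pos":[-16.4,-11.4,0],"dr":[0,0,0]}
    - {"delta_pos":[-16.4,-11.4,0],"dr":[0,0,0]}
    - {"delta_pos":[0,0,-20],"dr":[0,0,0]}
    - {"delta_pos":[0,0,-20],"dr":[0,0,0]}
    - {"delta_pos":[0,0,-12],"dr":[0,0,0]}
    - {"delta_pos":[0,0,-7],"dr":[0,0,0]}
    - {"delta_pos":[0,0,0],"dr":[0,0,0]}
    - {"delta_pos":[0,0,0],"dr":[0,0,0]}

```text
time_s: 7.9
position: [0.4839, -0.0918, 0.0756]
tool_rot: [[0.989, 0.149, 0.001], [0.149, -0.989, -0.0], [0.001, 0.0, -1.0]]
ft_force: [-0.7, 0.1, 0.1]
grip_width: 0.0002
```

Run:
```python
from h import *
s,c,im=env.observe(),env.get_calibration('wrist'),env.get_image('wrist');cv2.imwrite('pics/w5.png',im)
p=s['position'];u=np.array([-.1506,.9886,0]);x=np.array([.9886,.1506,0])
print(s['time_s'],p.round(4),'along',(p@u).round(4),'lat',(p@x).round(4),s['ft_force'].round(2))
```

```text
7.9 [ 0.4839 -0.0918  0.0756] along -0.1636 lat 0.4646 [-0.67  0.09  0.09]
```

View pics/w5.png

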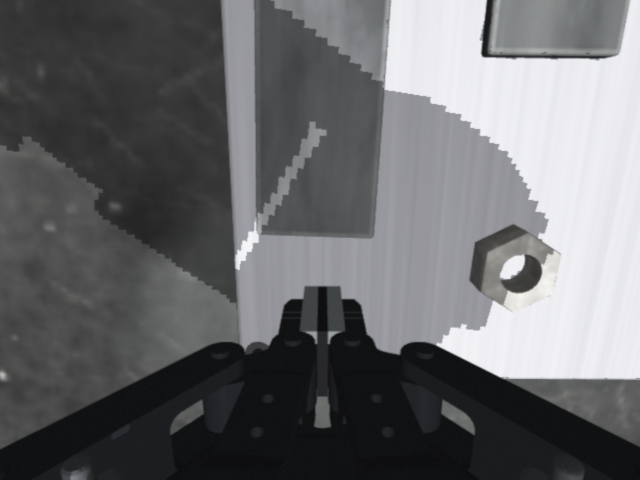

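Emit:
arm_command:
  steps:
    - {"delta_pos":[-2.2,-0.3,-1.2],"dr":[0,0,0]}
    - {"delta_pos":[-0.6,4,0],"dr":[0,0,0]}
    - {"delta_pos":[-0.6,4,0],"dr":[0,0,0]}
    - {"delta_pos":[-0.6,4,0],"dr":[0,0,0]}
    - {"delta_pos":[-0.3,2,0],"dr":[0,0,0]}
    - {"delta_pos":[-0.3,2,0],"dr":[0,0,0]}
    - {"delta_pos":[-0.3,2,0],"dr":[0,0,0]}
    - {"delta_pos":[-0.3,2,0],"dr":[0,0,0]}
    - {"delta_pos":[-0.3,2,0],"dr":[0,0,0]}
    - {"delta_pos":[-0.6,4,0],"dr":[0,0,0]}
    - {"delta_pos":[-0.6,4,0],"dr":[0,0,0]}
    - {"delta_pos":[-0.6,4,0],"dr":[0,0,0]}
    - {"delta_pos":[-0.6,4,0],"dr":[0,0,0]}
    - {"delta_pos":[-0.6,4,0],"dr":[0,0,0]}
    - {"delta_pos":[-0.6,4,0],"dr":[0,0,0]}
    - {"delta_pos":[-0.6,4,0],"dr":[0,0,0]}
    - {"delta_pos":[-0.6,4,0],"dr":[0,0,0]}
    - {"delta_pos":[-0.3,2,0],"dr":[0,0,0]}
    - {"delta_pos":[0,0,0],"dr":[0,0,0]}
    - {"delta_pos":[0,0,0],"dr":[0,0,0]}

```text
time_s: 9.95
position: [0.4728, -0.0355, 0.0738]
tool_rot: [[0.989, 0.149, -0.001], [0.149, -0.989, 0.001], [-0.001, -0.001, -1.0]]
ft_force: [-0.2, 0.8, -0.4]
grip_width: -0.0005
```

Run:
```python
from h import *
s,c,im=env.observe(),env.get_calibration('wrist'),env.get_image('wrist');cv2.imwrite('pics/w6.png',im)
p=s['position'];u=np.array([-.1506,.9886,0]);x=np.array([.9886,.1506,0])
print(s['time_s'],p.round(4),'along',(p@u).round(4),'lat',(p@x).round(4),s['ft_force'].round(2))
k=proj(c,[.5432,.0085,.058])[0];print(k);a=int(k[0])
for n,b in dict(mid=(a-40,a+40,int(k[1])-12,int(k[1])+12),near=(272,298,275,297),near2=(346,372,275,297)).items():
    e=edge(im,*b);P=world('wrist',e,.058,c);m=P.mean(0)
    print(n,e.round(1).tolist(),'along',(m@u).round(4),'lat',(m@x).round(4))
```

```text
9.95 [ 0.4728 -0.0355  0.0738] along -0.1063 lat 0.4621 [-0.22  0.76 -0.36]
[541.00867914 230.72383016]
mid [[520.5, 239.7], [560.5, 231.1]] along -0.0751 lat 0.5383
near [[278.0, 284.3], [291.0, 285.0]] along -0.0935 lat 0.4482
near2 [[352.0, 286.7], [365.0, 287.2]] along -0.0945 lat 0.4751
```

View pics/w6.png

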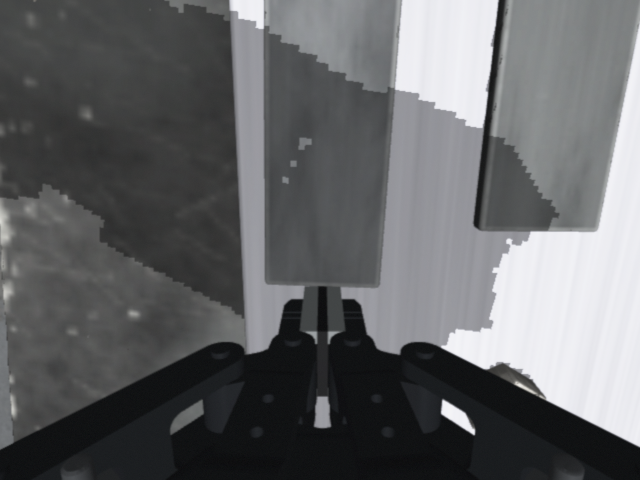

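The near bar's tail is at row ~285, cols 266–380, with a slight yaw. It needs about 13.5 mm more.

Emit:
arm_command:
  steps:
    - {"delta_pos":[-0.3,2,0.3],"dr":[0,0,0]}
    - {"delta_pos":[-0.6,4,0],"dr":[0,0,0]}
    - {"delta_pos":[-0.6,4,0],"dr":[0,0,0]}
    - {"delta_pos":[-0.3,2,0],"dr":[0,0,0]}
    - {"delta_pos":[-0.2,1.4,0],"dr":[0,0,0]}
    - {"delta_pos":[0,0,0],"dr":[0,0,0]}
    - {"delta_pos":[0.6,-4,0],"dr":[0,0,0]}
    - {"delta_pos":[1.2,-8,0],"dr":[0,0,0]}
    - {"delta_pos":[0,0,20],"dr":[0,0,0]}
    - {"delta_pos":[0,0,40],"dr":[0,0,0]}
    - {"delta_pos":[11,25,33],"dr":[0,0,0]}
    - {"delta_pos":[11,25,33],"dr":[0,0,0]}
    - {"delta_pos":[11,25,33],"dr":[0,0,0]}
    - {"delta_pos":[11,25,33],"dr":[0,0,0]}
    - {"delta_pos":[11,25,33],"dr":[0,0,0]}
    - {"delta_pos":[0,0,0],"dr":[0,0,0]}
    - {"delta_pos":[0,0,0],"dr":[0,0,0]}
    - {"delta_pos":[0,0,0],"dr":[0,0,0]}

```text
time_s: 11.8
position: [0.5274, 0.0898, 0.298]
tool_rot: [[0.989, 0.149, -0.002], [0.149, -0.989, 0.0], [-0.002, -0.0, -1.0]]
ft_force: [-0.4, -0.0, -0.1]
grip_width: -0.0
```

Run:
```python
from h import *
import pickle
s,c,im=env.observe(),env.get_calibration('wrist'),env.get_image('wrist');cv2.imwrite('pics/w7.png',im)
pickle.dump((s,c,im),open('w7.pkl','wb'))
print(s['time_s'],s['position'].round(4))
```

```text
11.8 [0.5274 0.0898 0.298 ]
```

View pics/w7.png

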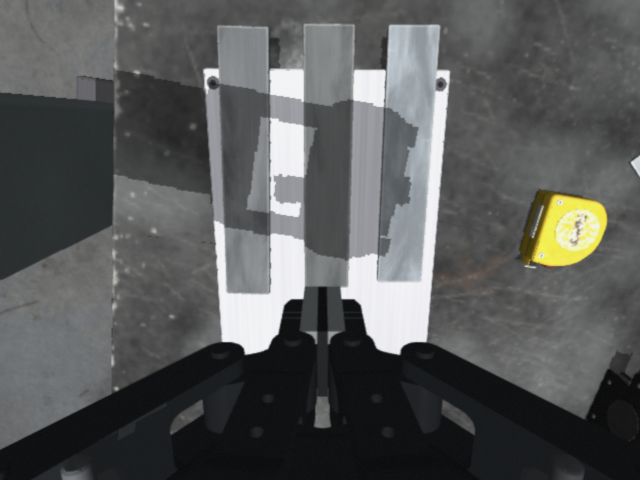

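The three ends are nearly level: near at row ~26, mid at ~24, far at ~25.

Run:
```python
from h import *
import pickle
s,c,im=pickle.load(open('w7.pkl','rb'));s1,c1,im1=pickle.load(open('w1.pkl','rb'))
u=np.array([-.1506,.9886,0]);x=np.array([.9886,.1506,0])
for n,b in dict(mid=(308,350,17,34),near=(222,265,17,36),far=(392,435,17,34),midt=(309,345,280,292),neart=(232,266,284,300),fart=(382,417,272,290)).items():
    e=edge(im,*b);P=world('wrist',e,.058,c);m=P.mean(0)
    print(n,e.round(1).tolist(),'along',(m@u).round(4),'lat',(m@x).round(4),'tilt',((P[1]-P[0])@u/((P[1]-P[0])@x)).round(3))
# side edges for yaw: columns by hand
for n,a,b in(('near',(218,27),(227.5,291)),('near r',(269,27),(269.5,291)),('mid',(303.5,25),(306,285)),('mid r',(355,25),(348.5,285)),('far',(389,26),(377.5,279)),('far r',(440,26),(420,279))):
    P=world('wrist',[a,b],.058,c);d=P[0]-P[1];print(n,'yaw',np.arctan2(d@x,d@u).round(3))
e=edge(im1,307,350,18,40);print('mid before',world('wrist',e,.058,c1).mean(0)@u)
```

```text
mid [[318.0, 23.3], [339.0, 23.4]] along 0.1546 lat 0.5396 tilt -0.007
near [[232.0, 25.3], [253.5, 26.2]] along 0.1531 lat 0.4705 tilt -0.042
far [[402.0, 24.2], [423.5, 24.2]] along 0.1537 lat 0.6074 tilt -0.007
midt [[317.5, 286.2], [335.5, 286.0]] along -0.0732 lat 0.538 tilt 0.007
neart [[240.0, 292.8], [257.0, 293.4]] along -0.0804 lat 0.4628 tilt -0.041
fart [[390.0, 281.2], [407.5, 281.2]] along -0.0683 lat 0.607 tilt -0.002
near yaw 0.033
near r yaw 0.036
mid yaw 0.005
mid r yaw 0.008
far yaw 0.008
far r yaw 0.01
mid before 0.15454710079158648
```

The ends are level within about 1.5 mm, yaws are within 0.035 rad of the middle bar, and the middle bar is unmoved. The arm is clear, so I'm handing in.

```bash
python3 -c "
from rig import env
print(env.close_job())"
```

```text
the job is handed in; nothing more can be done
None
```

I pushed the short bar (far lane) and then the long bar (near lane) along from their tails with the closed fingertips. Then I backed off, raised the arm clear and handed the job in at about 12 s.

Final checks from the wrist camera:

| Bar | End compared with middle bar's end | Yaw compared with middle bar |
|---|---|---|
| short | 0.9 mm short | under 0.01 rad |
| long | 1.5 mm short | about 0.03 rad |

- **Middle bar:** its end measured 154.5 mm along the bars before and 154.6 mm after, so it did not measurably move.
- **Forces:** the wrist force was about 1 N or less at every reading I took. Those were taken at the ends of moves, so the peak during a push was not seen.
- **Bystanders:** I kept clear of the nut, tape measure, masking tape and centre punch, but did not re-measure where they are.
- **Small disagreement:** comparing the tails using the given lengths puts both ends about 1 mm short, which fits the table to within about 0.5 mm. No check failed.

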